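Index the flatted dosing disc in its V-nest

TASK

On the nut-packing bench two dosing discs lie in V-shaped nests. Take the one with a flat cut on its rim by its handle and roll it round in its nest until the flat lies against the longer of the two walls, with the disc pushed home against both walls. Keep it down in the nest without lifting it out, leave the fully round disc alone, and let go.

Things in the scene. Friction and masses are not known exactly. Their poses are not given: they have to be found in the camera images.
- flat_disc: White disc, 140 mm across, 12 thick, about 0.3 kg, lying loose in its nest; one straight flat cut on the rim, 84 mm long, 56 from the centre. Central black bar handle on top: 60 long, 20 wide, 34 high. Origin: underside, at the round rim's centre. +x: squarely out through the flat, z up; the handle runs along x. It starts 45 to 80 degrees counter-clockwise (from above) of facing the longer wall.
- v_nest: The flatted disc's nest, fixed: grey plate 180 x 170 mm, its top (the floor) 6 mm above the bench; two aluminium walls 20 mm high, 12 thick, meet at a right angle at the far end, V open to the robot. Origin: bench level, 99 mm short of the corner where the wall faces meet; +x points to that corner, z up. Longer wall (130 mm) on the +y side, shorter (90 mm) on the -y side.
- seat (a point): Point on that nest's floor where the disc's origin lies when it is home: flat on the longer wall, round rim on the shorter wall. Its +x points squarely into the longer wall (face 56 mm away), its -y squarely into the shorter wall (face 70 mm away), z up. When home, the disc's x axis points along this x axis.
- round_disc: The other disc, to be left alone: same size, colour and handle but round all the way, in a second nest of the same shape. One nest is left and one right of the bench's middle, either way round. Origin: centre of the underside; the handle runs along its x axis, z up.

How it is judged:
By the outcome, as a careful person would: the job done as asked, in the order asked, and still so for the second after the job is handed in, with the robot touching nothing.
It also fails if it takes over 35 s, if anything falls off the work surface, if the arm or the gripper's body presses on something with over 40 N, if the wrist force passes 120 N, or if a joint passes its speed limit or range.

ROBOT

A 6-joint arm with a two-finger parallel gripper is mounted at the origin on the work surface. World frame = base frame: x ahead of the robot, y to its left, z up, the work surface at z = 0. Lengths are in m, angles in rad, forces in N, time in s.
With the tool pointing down it reaches from about 0.25 to 0.8 m from the base axis. Payload 8.5 kg.
Tool frame: the origin (TCP) lies at the centre of the arm's flange, where the gripper is bolted on; the fingertips stand 173 mm ahead of it and the grasp point (between the pads) lies 155 mm ahead of it (ctrl.grasp_offset is the distance from the TCP to the grasp point, in m); z points along the fingers, y is the line along which they close (so a half turn about z gives the same grasp; the last joint's range is limited). The gripper opens to 85 mm and grips with 20 to 120 N. Pads are 22 mm wide; open, the fingers measure 114 mm over their backs; the gripper's body (76 mm by 85 mm) begins 54 mm behind the grasp point. The pads swing forward as they close: fully open they stand 13 mm farther back than shut.
Start: joints at [1.167, 0.238, -0.013, 1.319, 0, 1.571], TCP at [0.206, 0.483, 0.405] pointing down, gripper open.
Joint ranges: [-2.66, 2.66], [-1.03, 1.9], [-1.14, 1.46], [-1.82, 2.27], [-1.45, 1.34], [-3.14, 3.14]. Speed limits (rad/s): [2.22, 2.22, 2.79, 3.14, 3.14, 3.14].

INTERFACE

Orientations are given as a unit quaternion [x, y, z, w].
In Python, from bench import ctrl gives the robot as it stands.
- The arm moves only by the shell command python3 shift.py [FORCE], which reads ROWS from standard input. ROWS is a JSON list of rows, 1 to 10 of them, each of 5 numbers: the opening from 0.0 (shut) to 1.0 (fully open), then dx, dy, dz in m, then a turn about the tool's z in rad; each row shifts and turns the commanded pose from where the row before left it, along the tool's axes as they then stand; what a row does not reach is not made up. A row lasts 1/10 s, in which the tool goes at most 0.05 m and 0.15 rad, less where a joint would pass 70% of its speed; a pose out of reach is approached as far as the arm can. The fingers move at their own pace and stop on an object; FORCE is the grip in N (left out, the last holds). Time passes only in rows, so rows that do not move let the fingers close. It prints the time, the measured TCP pose, the force, the opening and the grip force at its end. Input that does not fit is refused with a message, and nothing moves.
- ctrl.read_state(): the state, without advancing time (a new reading comes with each control period).
- ctrl.snapshot(name): name is "side" or "top"; returns the picture (420x560x3 uint8, red, green, blue); there is no depth.
- ctrl.camera_model(name): a dict with "fx", "fy", "cx", "cy" (pixels), "cam_to_world" (4x4, takes a point from camera to world coordinates). Camera axes: x right, y up, looking along -z (the intrinsics and any distortion apply to the point x, -y, -z); pixel columns grow to the right and rows downward; lengths in m; the calibration is good to about 2 mm. A picture is of the moment at which its call begins. camera_model takes no time and is no camera call.
- ctrl.finish_job(): hands the job in; it is judged then, once.
The state is a dict: "time_s": time; "joints": joint angles; "qvel": joint speeds; "effort": joint torques, N m; "eef_pos": TCP position; "tool_rot": TCP orientation; "contact_force": force on the tool from outside, world axes, zero at the start; "ft_torque": the same for the moment, N m; "gripper_width": opening from 0.0 (shut) to 1.0 (fully open); "gripper_force": force on a finger pad.
Only numpy, scipy, OpenCV 4.12 (cv2) and the standard library are available. Lean on these libraries where they do the work, as an engineer would, in place of code of your own. Each camera call takes 0.05 s, during which the arm holds its last target. There are 200 camera calls.

## Working session

There is one attempt and no reset: what is moved stays moved. The work goes in short steps, Python scripts to look and compute and a shell command to move; the robot and the scene stay as the last step left them, time stands still between calls to the robot, and variables do not carry over. Pictures are saved under pics/ and viewed, at most 10 in all, crops included, and the job is handed in when it is done.

```bash
mkdir -p pics; ls
python3 - <<'E'
from bench import ctrl
import cv2
for n in("top","side"):
    cv2.imwrite(f"pics/{n}0.png",ctrl.snapshot(n)[:,:,::-1])
    print(n,{k:(v if not hasattr(v,'round') else v.round(4).tolist() if hasattr(v,'tolist') else v) for k,v in ctrl.camera_model(n).items()})
s=ctrl.read_state();print(s,ctrl.grasp_offset)
E
```

```text
bench.py
pics
shift.py
top {'fx': 437.10062243892355, 'fy': 437.10062243892355, 'cx': 285.9322391826145, 'cy': 217.0890489250657, 'cam_to_world': [[0.0049, 0.9979, -0.0652, 0.4769], [-0.9996, 0.0066, 0.0261, 0.0114], [0.0264, 0.065, 0.9975, 0.778], [0.0, 0.0, 0.0, 1.0]]}
side {'fx': 454.9965153394673, 'fy': 454.9965153394673, 'cx': 283.61249082687823, 'cy': 212.08113520071888, 'cam_to_world': [[0.9891, 0.0678, -0.1307, 0.4176], [-0.1466, 0.5338, -0.8328, -0.7724], [0.0133, 0.8429, 0.538, 0.5636], [0.0, 0.0, 0.0, 1.0]]}
{'time_s': 0.1, 'joints': array([ 1.16697868e+00,  2.38723143e-01, -1.41531241e-02,  1.31920535e+00,
        1.61562140e-05,  1.57080612e+00]), 'qvel': array([-0.0001084 , -0.00042993,  0.00153568, -0.00158688,  0.00032723,
        0.00111103]), 'effort': array([-2.52964692e-04, -5.39720893e+01,  3.46998703e+01,  1.34106967e-02,
       -3.47677633e-05, -1.41578627e-05]), 'eef_pos': array([0.20623029, 0.48264066, 0.40414709]), 'tool_rot': array([ 2.00544499e-01,  9.79684383e-01, -6.27970711e-04, -1.36786789e-04]), 'contact_force': array([0.33588717, 0.10769128, 0.29128521]), 'ft_torque': array([-0.04450777,  0.00758533, -0.04430908]), 'gripper_force': 0.0, 'gripper_width': 1.0003562725776396} 0.1547
```

View pics/top0.png

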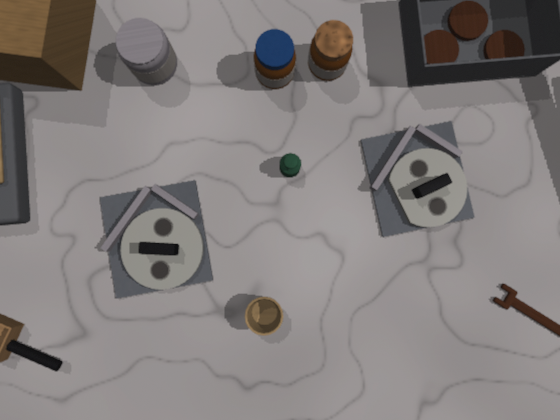

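View pics/side0.png

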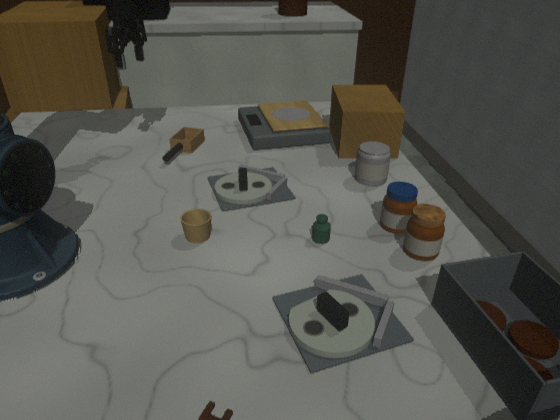

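The top view shows nest 1 with its disc at about (161,248) and nest 2 with its disc at about (428,188). Each has its V corner towards the top of the picture and its longer wall on the left. I'll zoom in and measure the rims.

```bash
cat > h.py <<'E'
import numpy as np, cv2
from bench import ctrl
def proj(P,n="top"):
    m=ctrl.camera_model(n);T=np.linalg.inv(np.array(m["cam_to_world"]))
    c=np.atleast_2d(P)@T[:3,:3].T+T[:3,3]
    return np.c_[m["cx"]+m["fx"]*c[:,0]/-c[:,2], m["cy"]-m["fy"]*c[:,1]/-c[:,2]]
def ray(uv,z,n="top"):
    m=ctrl.camera_model(n);M=np.array(m["cam_to_world"]);uv=np.atleast_2d(uv).astype(float)
    d=np.c_[(uv[:,0]-m["cx"])/m["fx"],-(uv[:,1]-m["cy"])/m["fy"],-np.ones(len(uv))]@M[:3,:3].T
    return (M[:3,3]+d*((z-M[2,3])/d[:,2])[:,None])[:,:2]
def white(im):
    # cream disc: red minus blue positive; bench/walls neutral
    return im[:,:,1].astype(int)-im[:,:,2]
E
python3 - <<'E'
import cv2,numpy as np
im=cv2.imread("pics/top0.png")
a=cv2.resize(im[170:310,90:220],None,fx=3,fy=3,interpolation=2);b=cv2.resize(im[110:250,355:485],None,fx=3,fy=3,interpolation=2)
cv2.imwrite("pics/z0.png",np.hstack([a,b]))
for p in [(161,215),(135,260),(120,215),(175,200),(120,190),(60,250),(190,250)]:print(p,im[p[1],p[0]])
for p in [(445,165),(400,190),(395,155),(435,140),(390,225)]:print(p,im[p[1],p[0]])
E
```

```text
(161, 215) [137 143 145]
(135, 260) [137 143 144]
(120, 215) [73 69 68]
(175, 200) [126 121 127]
(120, 190) [145 144 150]
(60, 250) [146 145 151]
(190, 250) [138 144 146]
(445, 165) [141 147 149]
(400, 190) [93 96 97]
(395, 155) [130 124 130]
(435, 140) [125 120 125]
(390, 225) [95 91 88]
```

View pics/z0.png

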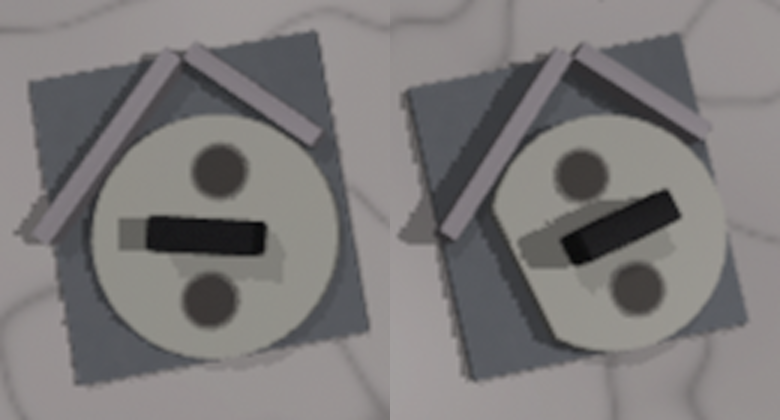

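The left disc (left crop) is round. The right one (right crop) has the flat, facing lower-left in the picture. I'll measure that disc and its nest.

```bash
cat > meas.py <<'E'
from h import *
from scipy.optimize import least_squares
def comp(mask,near):
    n,l,st,c=cv2.connectedComponentsWithStats(mask.astype(np.uint8))
    return [i for i in range(1,n)],l,st,c
def disc(im,win=(355,110,490,250)):
    x0,y0,x1,y1=win
    b=cv2.GaussianBlur(cv2.resize(im[y0:y1,x0:x1],None,fx=4,fy=4,interpolation=cv2.INTER_CUBIC),(0,0),2).astype(int)
    m=((b[:,:,1]-b[:,:,2])>0).astype(np.uint8)  # rgb: G-B
    m=cv2.morphologyEx(m,cv2.MORPH_OPEN,np.ones((9,9)))
    c=max(cv2.findContours(m,0,cv2.CHAIN_APPROX_NONE)[0],key=cv2.contourArea)[:,0]
    uv=(c+0.5)/4-0.5+[x0,y0]
    P=ray(uv,0.018)
    # D-shape: robust fit, distance to circle or flat line
    def r(p):
        d=P-p[:2];s=d@[np.cos(p[2]),np.sin(p[2])]
        return np.where(s>0.056-1e-3+0*s,np.maximum(s-0.056,np.hypot(*d.T)-0.070),np.hypot(*d.T)-0.070)*1000
    best=None
    c0=P.mean(0)
    for a in np.arange(-3,3.1,.3):
        o=least_squares(r,[*c0,a],loss="soft_l1",x_scale=[.01,.01,.1])
        if best is None or o.cost<best.cost:best=o
    return best.x,np.abs(r(best.x)).mean()
def nest(im,win=(355,110,490,250)):
    x0,y0,x1,y1=win
    b=cv2.resize(im[y0:y1,x0:x1],None,fx=4,fy=4,interpolation=cv2.INTER_CUBIC).astype(int)
    out=[]
    m=((b[:,:,1]-b[:,:,2])<-1)&(b[:,:,1]>108)&(b[:,:,1]<134)
    m=cv2.morphologyEx(m.astype(np.uint8),cv2.MORPH_OPEN,np.ones((13,13)))
    for c in cv2.findContours(m,0,cv2.CHAIN_APPROX_NONE)[0]:
        if cv2.contourArea(c)<1500:continue
        P=ray((c[:,0]+.5)/4-.5+[x0,y0],0.026)
        q=cv2.minAreaRect((P*1000).astype(np.float32));out.append(cv2.boxPoints(q).round(1).tolist()+[q])
    return out
E
python3 - <<'E'
from meas import *
im=cv2.imread("pics/top0.png")[:,:,::-1]
p,e=disc(im);print(p,np.degrees(p[2]),e)
for o in nest(im):print(o)
# handle top z=0.018+0.034
b=cv2.resize(im[110:250,355:490],None,fx=4,fy=4,interpolation=2)
m=cv2.morphologyEx((b.max(2)<45).astype(np.uint8),2,np.ones((9,9)))
for c in cv2.findContours(m,0,1)[0]:
    P=ray((c[:,0]+.5)/4-.5+[355,110],0.05);print("dark",cv2.minAreaRect((P*1000).astype(np.float32)))
E
```

```text
[ 0.58092243 -0.25757235  2.01965843] 115.7179039539347 1.0249820595508796
[[574.7000122070312, -167.1999969482422], [684.0999755859375, -236.10000610351562], [690.5, -226.10000610351562], [581.0999755859375, -157.1999969482422], ((632.599853515625, -196.6861572265625), (11.8330078125, 129.2867889404297), 57.79656219482422)]
[[635.5999755859375, -312.3999938964844], [645.9000244140625, -319.0], [693.9000244140625, -244.1999969482422], [683.5999755859375, -237.5], ((664.7543334960938, -278.2696533203125), (88.90345764160156, 12.322400093078613), 57.31926345825195)]
dark ((579.5604858398438, -253.417236328125), (18.798933029174805, 67.55642700195312), 25.483240127563477)
```

```bash
cat > go.py <<'E'
from h import *
from scipy.spatial.transform import Rotation as R
import sys
def go(x,y,z,yaw):
    "tool-frame shift and turn to TCP target; yaw=deg world heading of tool y"
    s=ctrl.read_state();r=R.from_quat(s["tool_rot"]);A=r.as_matrix()
    d=A.T@(np.array([x,y,z])-s["eef_pos"])
    cur=np.degrees(np.arctan2(A[1,1],A[0,1]))
    t=-((yaw-cur+90)%180-90)
    print("t",s["time_s"],"pos",s["eef_pos"].round(4),"tooly",round(cur,2),"tilt",A[:,2].round(4),"shift",d.round(4),"turn",np.radians(t).round(4),"j6",s["joints"][5].round(2),"F",s["contact_force"].round(1),"w",round(s["gripper_width"],3))
if __name__=="__main__": go(*map(float,sys.argv[1:5]))
E
python3 go.py 0.581 -0.257 0.30 25.7
```

```text
t 0.1 pos [0.2062 0.4826 0.4041] tooly 66.86 tilt [-5.0e-04 -1.2e-03 -1.0e+00] shift [-0.6353 -0.5328  0.1048] turn 0.7184 j6 1.57 F [0.3 0.1 0.3] w 1.0
```

```bash
echo '[[1, -0.035, -0.03, 0, 0.04], [1, -0.035, -0.03, 0, 0.04], [1, -0.035, -0.03, 0, 0.04], [1, -0.035, -0.03, 0, 0.04], [1, -0.035, -0.03, 0, 0.04], [1, -0.035, -0.03, 0, 0.04], [1, -0.035, -0.03, 0, 0.04], [1, -0.035, -0.03, 0, 0.04], [1, -0.035, -0.03, 0, 0.04], [1, -0.035, -0.03, 0, 0.04]]' | python3 shift.py 60; python3 go.py 0.581 -0.257 0.30 25.7
```

```text
time_s: 1.1
eef_pos: [0.3319, 0.0407, 0.4047]
tool_rot: [0.392, 0.92, 0.0, 0.0]
contact_force: [1.3, -0.2, -0.1]
gripper_width: 1.001
gripper_force: 0.0
t 1.1 pos [0.3319 0.0407 0.4047] tooly 43.87 tilt [ 4.e-04 -1.e-04 -1.e+00] shift [-0.3872 -0.0267  0.1048] turn 0.3172 j6 0.93 F [ 1.3 -0.2 -0.1] w 1.001
```

```bash
echo '[[1, -0.045, 0, 0.01, 0.04], [1, -0.045, 0, 0.01, 0.04], [1, -0.045, -0.004, 0.01, 0.04], [1, -0.045, -0.004, 0.01, 0.04], [1, -0.04, -0.004, 0.01, 0.04], [1, -0.04, -0.004, 0.01, 0.04], [1, -0.04, -0.004, 0.01, 0.04], [1, -0.03, -0.004, 0.01, 0.03], [1, -0.01, 0, 0, 0], [1, 0, 0, 0, 0]]' | python3 shift.py; python3 go.py 0.581 -0.257 0.30 25.7
```

```text
time_s: 2.1
eef_pos: [0.512, -0.2451, 0.324]
tool_rot: [0.529, 0.849, -0.0, -0.001]
contact_force: [-0.6, 0.2, 0.7]
gripper_width: 1.001
gripper_force: 0.0
t 2.1 pos [ 0.512  -0.2451  0.324 ] tooly 26.12 tilt [-1.3e-03  6.0e-04 -1.0e+00] shift [-0.0411  0.0568  0.0239] turn 0.0073 j6 0.67 F [-0.6  0.2  0.7] w 1.001
```

```bash
echo '[[1, -0.02, 0.028, 0.012, 0.004], [1, -0.021, 0.029, 0.012, 0.003], [1, 0, 0, 0, 0]]' | python3 shift.py; python3 go.py 0.581 -0.257 0.195 25.7
```

```text
time_s: 2.4
eef_pos: [0.5836, -0.2549, 0.2991]
tool_rot: [0.531, 0.848, 0.0, -0.0]
contact_force: [0.9, -0.5, 0.6]
gripper_width: 1.002
gripper_force: 0.0
t 2.4 pos [ 0.5836 -0.2549  0.2991] tooly 25.91 tilt [-2.e-04  6.e-04 -1.e+00] shift [-0.0009 -0.0033  0.1041] turn 0.0037 j6 0.71 F [ 0.9 -0.5  0.6] w 1.002
```

```bash
echo '[[1, 0, -0.003, 0.03, 0.004], [1, 0, 0, 0.03, 0], [1, 0, 0, 0.02, 0], [1, 0, 0, 0.014, 0], [1, 0, 0, 0.01, 0], [1, 0, 0, 0, 0]]' | python3 shift.py; python3 go.py 0.581 -0.257 0.195 25.7; python3 -c "
from h import *
cv2.imwrite('pics/s1.png',cv2.resize(ctrl.snapshot('side')[200:400,230:430,::-1],None,fx=3,fy=3))"
```

```text
time_s: 3.0
eef_pos: [0.5777, -0.2562, 0.1962]
tool_rot: [0.533, 0.846, -0.0, -0.001]
contact_force: [-0.4, 0.0, 0.0]
gripper_width: 0.998
gripper_force: 0.0
t 3.0 pos [ 0.5777 -0.2562  0.1962] tooly 25.61 tilt [-1.7e-03  8.0e-04 -1.0e+00] shift [-0.0021  0.0027  0.0012] turn -0.0015 j6 0.71 F [-0.4  0.   0. ] w 0.998
```

View pics/s1.png

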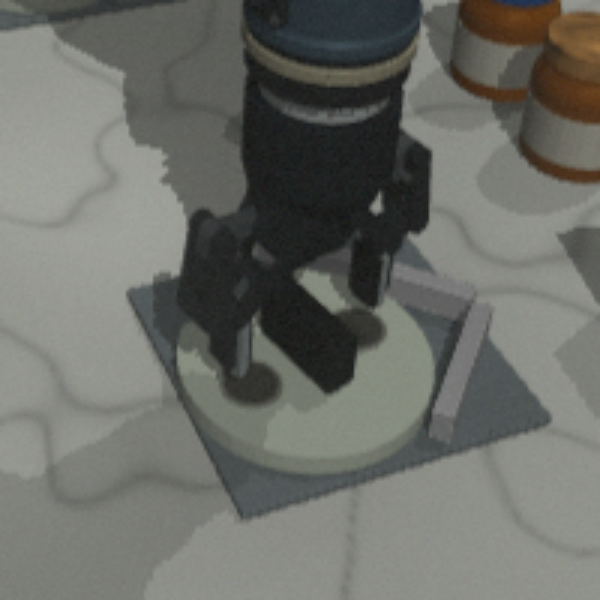

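The fingers straddle the handle: pads at about (240,350) and (378,280) in the crop, bar at about (310,340). Closing.

```bash
echo '[[0, 0, 0, 0, 0], [0, 0, 0, 0, 0], [0, 0, 0, 0, 0], [0, 0, 0, 0, 0], [0, 0, 0, 0, 0], [0, 0, 0, 0, 0], [0, 0, 0, 0, 0], [0, 0, 0, 0, 0]]' | python3 shift.py 60;  python3 go.py 0.581 -0.257 0.195 25.7
```

```text
time_s: 3.85
eef_pos: [0.5786, -0.2574, 0.1973]
tool_rot: [0.533, 0.846, 0.0, 0.001]
contact_force: [0.3, 0.4, 5.8]
gripper_width: 0.223
gripper_force: 60.4
t 3.85 pos [ 0.5786 -0.2574  0.1973] tooly 25.55 tilt [ 1.1e-03 -5.0e-04 -1.0e+00] shift [-0.0006  0.0023  0.0023] turn -0.0026 j6 0.71 F [0.3 0.4 5.8] w 0.223
```

```bash
echo '[[0, 0.001, -0.006, 0, 0], [0, 0, 0, 0, 0.12], [0, 0, 0, 0, 0.12], [0, 0, 0, 0, 0.12], [0, 0, 0, 0, 0.12], [0, 0, 0, 0, 0.12], [0, 0, 0, 0, 0.12], [0, 0, 0, 0, 0.12], [0, 0, 0, 0, 0.12], [0, 0, 0, 0, 0]]' | python3 shift.py;  python3 go.py 0.5727 -0.2587 0.1973 -32.4
```

```text
time_s: 4.85
eef_pos: [0.5724, -0.2592, 0.1973]
tool_rot: [0.865, 0.502, 0.0, 0.0]
contact_force: [0.9, 0.3, 6.6]
gripper_width: 0.222
gripper_force: 60.6
t 4.85 pos [ 0.5724 -0.2592  0.1973] tooly -29.71 tilt [ 6.e-04 -7.e-04 -1.e+00] shift [0.0006 0.     0.    ] turn 0.047 j6 1.66 F [0.9 0.3 6.6] w 0.222
```

```bash
echo '[[0, 0, 0, 0, 0.047], [0, 0.006, 0.003, 0, 0], [0, 0.006, 0.003, 0, 0], [0, 0.006, 0.003, 0, 0], [0, 0, 0, 0, 0], [0, 0, 0, 0, 0]]' | python3 shift.py;  python3 go.py 0.5947 -0.2466 0.1973 -32.4; python3 -c "
from h import *
cv2.imwrite('pics/t2.png',cv2.resize(ctrl.snapshot('top')[110:250,355:490,::-1],None,fx=4,fy=4))"
```

```text
time_s: 5.45
eef_pos: [0.5894, -0.2489, 0.1973]
tool_rot: [0.875, 0.484, -0.0, 0.0]
contact_force: [-0.4, -0.5, 7.6]
gripper_width: 0.222
gripper_force: 60.7
t 5.45 pos [ 0.5894 -0.2489  0.1973] tooly -32.16 tilt [ 1.e-04 -9.e-04 -1.e+00] shift [0.0047 0.0033 0.    ] turn 0.0041 j6 1.73 F [-0.4 -0.5  7.6] w 0.222
```

View pics/t2.png

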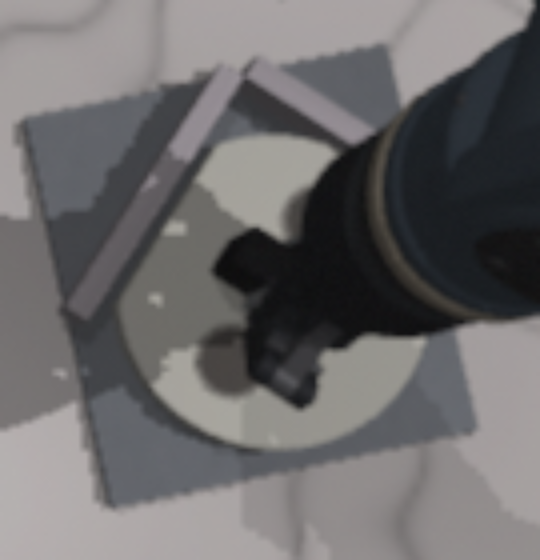

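The flat is now about parallel to the longer wall, which runs from (75,305) to (235,70) in the crop, with a small gap left. I'll push along +x (longer wall) in small steps and watch the force.

```bash
echo '[[0, 0.002, 0, 0, 0], [0, 0.002, 0, 0, 0], [0, 0.001, 0, 0, 0], [0, 0, 0, 0, 0]]' | python3 shift.py;  python3 go.py 0.5947 -0.2466 0.1973 -32.4;echo '[[0, 0.001, 0, 0, 0], [0, 0, 0, 0, 0]]' | python3 shift.py|grep -e force;echo '[[0, 0.001, 0, 0, 0], [0, 0, 0, 0, 0]]' | python3 shift.py|grep -e force;python3 go.py 0.5947 -0.2466 0.1973 -32.4
```

```text
time_s: 5.9
eef_pos: [0.5918, -0.2451, 0.1973]
tool_rot: [0.875, 0.483, -0.001, 0.001]
contact_force: [-2.5, -3.6, 7.9]
gripper_width: 0.222
gripper_force: 60.7
t 5.9 pos [ 0.5918 -0.2451  0.1973] tooly -32.2 tilt [-4.0e-04 -2.1e-03 -1.0e+00] shift [ 0.0003  0.0032 -0.    ] turn 0.0036 j6 1.74 F [-2.5 -3.6  7.9] w 0.222
contact_force: [-2.1, -3.9, 6.7]
gripper_force: 60.7
contact_force: [-2.7, -4.3, 7.4]
gripper_force: 60.7
t 6.3 pos [ 0.5928 -0.2435  0.1973] tooly -32.2 tilt [-5.0e-04 -2.2e-03 -1.0e+00] shift [-0.0016  0.0032  0.    ] turn 0.0034 j6 1.74 F [-2.7 -4.3  7.4] w 0.223
```

```bash
for i in 1 2 3; do echo '[[0, 0.001, 0, 0, 0], [0, 0, 0, 0, 0]]' | python3 shift.py|grep contact; python3 go.py 0.5947 -0.2466 0.1973 -32.4; done
```

```text
contact_force: [-2.2, -4.8, 8.2]
t 6.5 pos [ 0.5934 -0.2427  0.1973] tooly -32.21 tilt [-5.0e-04 -2.4e-03 -1.0e+00] shift [-0.0026  0.0032  0.    ] turn 0.0034 j6 1.75 F [-2.2 -4.8  8.2] w 0.222
contact_force: [-5.6, -8.0, 8.5]
t 6.7 pos [ 0.5935 -0.2423  0.1973] tooly -32.25 tilt [-0.0015 -0.0035 -1.    ] shift [-0.0029  0.0033  0.    ] turn 0.0025 j6 1.75 F [-5.6 -8.   8.5] w 0.224
contact_force: [-8.7, -11.4, 9.8]
t 6.9 pos [ 0.5936 -0.242   0.1974] tooly -32.3 tilt [-0.0024 -0.0046 -1.    ] shift [-0.0033  0.0034  0.0001] turn 0.0018 j6 1.75 F [ -8.7 -11.4   9.8] w 0.221
```

Long wall contacted. Next I push along +y into the shorter wall.

```bash
echo '[[0, -0.001, 0.001, 0, 0], [0, 0, 0.001, 0, 0], [0, 0, 0, 0, 0]]' | python3 shift.py|grep contact; for i in 1 2 3 4; do echo '[[0, 0, 0.001, 0, 0], [0, 0, 0, 0, 0]]' | python3 shift.py|grep contact; python3 go.py 0.5947 -0.2466 0.1973 -32.4; done
```

```text
contact_force: [-12.2, -2.6, 14.4]
contact_force: [-15.8, -0.3, 16.9]
t 7.4 pos [ 0.5943 -0.2429  0.1973] tooly -32.22 tilt [-5.5e-03 -9.0e-04 -1.0e+00] shift [-0.0029  0.0023  0.0001] turn 0.0031 j6 1.75 F [-15.8  -0.3  16.9] w 0.225
contact_force: [-18.3, 0.6, 19.9]
t 7.6 pos [ 0.5946 -0.2432  0.1974] tooly -32.21 tilt [-6.7e-03 -2.0e-04 -1.0e+00] shift [-0.0029  0.0019  0.0001] turn 0.0032 j6 1.75 F [-18.3   0.6  19.9] w 0.222
contact_force: [-19.8, 2.3, 21.7]
t 7.8 pos [ 0.5951 -0.2435  0.1974] tooly -32.21 tilt [-7.6e-03  3.0e-04 -1.0e+00] shift [-0.0028  0.0013  0.0001] turn 0.0034 j6 1.75 F [-19.8   2.3  21.7] w 0.224
contact_force: [-21.9, 2.5, 22.4]
t 8.0 pos [ 0.5958 -0.2439  0.1974] tooly -32.21 tilt [-8.e-03  5.e-04 -1.e+00] shift [-0.0028  0.0005  0.0001] turn 0.0034 j6 1.74 F [-21.9   2.5  22.4] w 0.224
```

```bash
echo '[[0, -0.001, 0, -0.0005, 0], [0, 0, 0, 0, 0]]' | python3 shift.py|grep contact; for i in 1 2 3; do echo '[[0, 0, 0.001, 0, 0], [0, 0, 0, 0, 0]]' | python3 shift.py|grep contact; python3 go.py 0.5947 -0.2466 0.1973 -32.4; done
```

```text
contact_force: [-17.2, 5.9, 17.4]
contact_force: [-20.5, 8.0, 21.5]
t 8.4 pos [ 0.5959 -0.2444  0.1974] tooly -32.16 tilt [-0.0087  0.0028 -1.    ] shift [-0.0025  0.0001  0.0001] turn 0.0042 j6 1.74 F [-20.5   8.   21.5] w 0.224
contact_force: [-23.9, 9.8, 24.8]
t 8.6 pos [ 0.5962 -0.2446  0.1975] tooly -32.15 tilt [-0.01    0.0036 -0.9999] shift [-0.0025 -0.0002  0.0002] turn 0.0043 j6 1.74 F [-23.9   9.8  24.8] w 0.226
contact_force: [-26.7, 11.6, 27.7]
t 8.8 pos [ 0.5965 -0.2447  0.1975] tooly -32.15 tilt [-0.0114  0.0044 -0.9999] shift [-0.0025 -0.0005  0.0002] turn 0.0044 j6 1.74 F [-26.7  11.6  27.7] w 0.222
```

```bash
echo '[[0, 0.001, 0, 0, 0], [0, 0.001, 0, 0, 0], [0, 0.001, 0, 0, 0], [0, 0, 0, 0, 0]]' | python3 shift.py; python3 go.py 0.5947 -0.2466 0.1973 -32.4; echo '[[0.5, 0, 0, 0, 0], [0.5, 0, 0, 0, 0], [0.5, 0, 0, 0, 0], [0.5, 0, 0, 0, 0], [0.5, 0, 0, 0, 0]]' | python3 shift.py; python3 go.py 0.5947 -0.2466 0.1973 -32.4
```

```text
time_s: 9.2
eef_pos: [0.597, -0.2438, 0.1976]
tool_rot: [0.876, 0.483, -0.006, -0.003]
contact_force: [-32.9, 0.1, 30.3]
gripper_width: 0.225
gripper_force: 63.5
t 9.2 pos [ 0.597  -0.2438  0.1976] tooly -32.26 tilt [-1.390e-02  1.000e-04 -9.999e-01] shift [-0.0036 -0.0005  0.0003] turn 0.0024 j6 1.75 F [-32.9   0.1  30.3] w 0.225
time_s: 9.7
eef_pos: [0.6033, -0.2439, 0.197]
tool_rot: [0.875, 0.484, -0.0, -0.0]
contact_force: [1.3, 0.8, -0.1]
gripper_width: 0.497
gripper_force: 0.0
t 9.7 pos [ 0.6033 -0.2439  0.197 ] tooly -32.13 tilt [-2.e-04  0.e+00 -1.e+00] shift [-0.0068 -0.0059 -0.0003] turn 0.0047 j6 1.75 F [ 1.3  0.8 -0.1] w 0.497
```

Released with no contact force left. I'll rise clear and move the arm aside to look.

```bash
echo '[[0.5, 0, 0, -0.02, 0], [0.5, 0, 0, -0.04, 0], [0.5, 0, 0, -0.04, 0], [0.5, -0.045, 0, -0.02, 0], [0.5, -0.045, 0, -0.02, 0], [0.5, -0.045, 0, 0, 0], [0.5, -0.045, 0, 0, 0], [0.5, 0, 0, 0, 0]]' | python3 shift.py>/dev/null
python3 - <<'E'
from meas import *
im=ctrl.snapshot("top");cv2.imwrite("pics/top3.png",im[:,:,::-1])
p,e=disc(im);print(p,np.degrees(p[2]),e)
for o in nest(im):print(o)
cv2.imwrite("pics/t3.png",cv2.resize(im[110:250,355:490,::-1],None,fx=4,fy=4,interpolation=2))
cv2.imwrite("pics/s3.png",cv2.resize(ctrl.snapshot("side")[265:375,265:420,::-1],None,fx=5,fy=5,interpolation=2))
E
```

```text
[ 0.59419674 -0.24576733  0.98169732] 56.247113047414096 1.4284998532688329
```

View pics/t3.png

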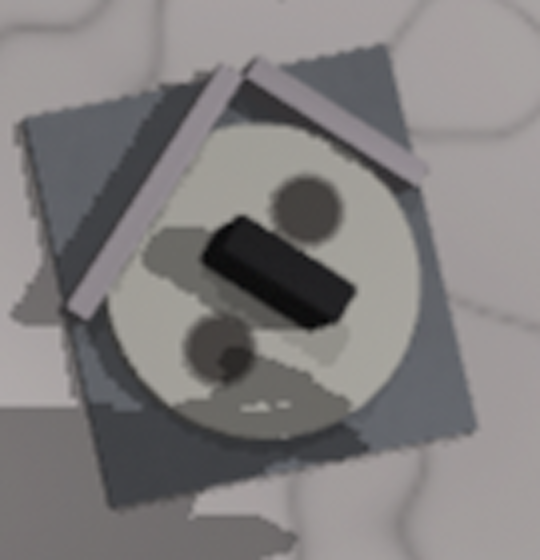

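View pics/s3.png

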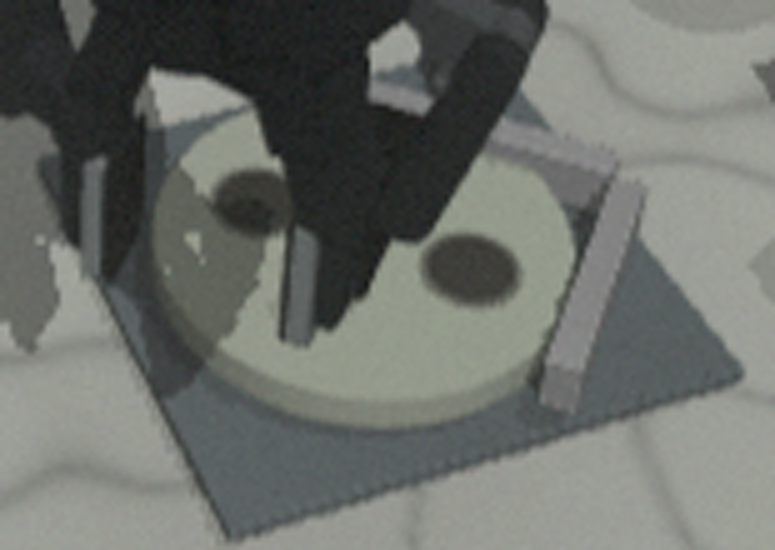

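The disc sits down in the nest with its handle squared to the longer wall. The flat's edge is under the wall top, so the top view can't show any gap there. I'll check the gap to the shorter wall at the tangent, and the handle angle.

```bash
python3 - <<'E'
from meas import *
im=cv2.imread("pics/top3.png")[:,:,::-1].astype(np.float32)
n=np.array([.536,.844]);s=np.array([.844,-.536]);c=np.array([.5947,-.2466])
for z,lab,r in((.018,"disc plane",np.arange(64,77,.5)),(.026,"wall plane",np.arange(64,86,.5))):
  acc=[]
  for a in np.arange(-8,8.1,2):
    P=np.c_[c+s*r[:,None]/1000+n*a/1000,np.full(len(r),z)];uv=proj(P).astype(np.float32)
    acc.append(cv2.remap(np.ascontiguousarray(im),uv[:,:1],uv[:,1:],cv2.INTER_LINEAR)[:,0])
  A=np.mean(acc,0);print(lab);print(*[f"{q:.1f}:{v[1]:.0f}/{v[1]-v[2]:.0f}" for q,v in zip(r,A)])
im=im.astype(np.uint8)
b=cv2.resize(im[110:250,355:490],None,fx=4,fy=4,interpolation=2)
m=cv2.morphologyEx((b.max(2)<45).astype(np.uint8),2,np.ones((9,9)))
for q in cv2.findContours(m,0,1)[0]:
    P=ray((q[:,0]+.5)/4-.5+[355,110],0.05);print("dark",cv2.minAreaRect((P*1000).astype(np.float32)))
E
python3 go.py 0.5947 -0.2466 0.1973 -32.4
```

```text
disc plane
64.0:156/6 64.5:152/6 65.0:147/5 65.5:140/5 66.0:132/5 66.5:122/4 67.0:112/4 67.5:102/3 68.0:93/3 68.5:84/2 69.0:77/2 69.5:69/1 70.0:64/-0 70.5:61/-1 71.0:62/-2 71.5:69/-2 72.0:79/-3 72.5:93/-4 73.0:107/-4 73.5:118/-5 74.0:126/-5 74.5:132/-5 75.0:136/-6 75.5:138/-6 76.0:139/-6 76.5:139/-6
wall plane
64.0:106/4 64.5:96/3 65.0:87/3 65.5:79/2 66.0:71/1 66.5:65/0 67.0:61/-1 67.5:60/-1 68.0:65/-2 68.5:74/-3 69.0:87/-4 69.5:101/-4 70.0:114/-4 70.5:124/-5 71.0:131/-5 71.5:135/-6 72.0:137/-6 72.5:139/-6 73.0:139/-6 73.5:139/-6 74.0:138/-6 74.5:138/-6 75.0:138/-6 75.5:137/-6 76.0:137/-6 76.5:136/-6 77.0:136/-6 77.5:135/-6 78.0:135/-6 78.5:134/-5 79.0:132/-5 79.5:130/-5 80.0:125/-5 80.5:119/-5 81.0:113/-5 81.5:107/-5 82.0:102/-5 82.5:98/-5 83.0:96/-6 83.5:94/-6 84.0:94/-6 84.5:94/-6 85.0:94/-6 85.5:94/-6
dark ((592.0387573242188, -240.91969299316406), (62.514739990234375, 26.86004066467285), 57.868656158447266)
t 10.6 pos [ 0.5068 -0.3974  0.3371] tooly -32.27 tilt [-0.e+00  2.e-04 -1.e+00] shift [ 0.1744 -0.0061  0.1398] turn 0.0022 j6 1.47 F [-0.   0.5 -0.4] w 0.5
```

Run:
```python
from meas import *
im=cv2.imread("pics/top3.png")[:,:,::-1].astype(np.float32)
n=np.array([.536,.844]);s=np.array([.844,-.536]);c=np.array([.5947,-.2466])
r=np.arange(64,77,.5)
for z in(.006,.018):
 for th in(150,165,180,195,210,235,270):
    u=s*np.cos(np.radians(th))+n*np.sin(np.radians(th));acc=[]
    for a in np.arange(-6,6.1,1.5):
      v=s*np.cos(np.radians(th+a))+n*np.sin(np.radians(th+a))
      uv=proj(np.c_[c+v*r[:,None]/1000,np.full(len(r),z)]).astype(np.float32)
      acc.append(cv2.remap(np.ascontiguousarray(im),uv[:,:1],uv[:,1:],cv2.INTER_LINEAR)[:,0])
    A=np.mean(acc,0);h=(A[:,1]-A[:,2])/A[:,1];mid=(h[:3].mean()+h[-3:].mean())/2
    print(z,th,"edge",r[np.argmax(h<mid)],h[0].round(3),h[-1].round(3))
```

```text
0.006 150 edge 71.0 0.038 -0.056
0.006 165 edge 70.5 0.035 -0.056
0.006 180 edge 71.0 0.034 -0.061
0.006 195 edge 70.5 0.04 -0.055
0.006 210 edge 71.0 0.038 -0.056
0.006 235 edge 71.5 0.039 -0.053
0.006 270 edge 74.0 0.04 -0.054
0.018 150 edge 74.0 0.038 -0.055
0.018 165 edge 73.5 0.037 -0.056
0.018 180 edge 73.5 0.039 -0.06
0.018 195 edge 72.5 0.04 -0.052
0.018 210 edge 71.5 0.039 -0.056
0.018 235 edge 71.0 0.039 -0.056
0.018 270 edge 70.5 0.043 -0.058
```

The outer rim and the wall edge both put the disc touching the shorter wall to within about 0.3 mm. The force readings and the rim also agree for the flat on the longer wall. Handing in.

```bash
python3 -c "
from bench import ctrl
print(ctrl.finish_job())"
```

```text
the job is handed in; nothing more can be done
None
```

The flatted disc (right-hand nest) was turned about 58° so its flat faces the longer wall, pushed home against both walls without lifting, and released. The round disc was left alone, and I handed the job in about 10.6 s into the 35 s limit; no verdict was returned.

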